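# Sound the depth of a sign-post socket

## Task

The brass socket on the reception desk is to get a new sign post, and we need to know how deep its hole is. Take the steel depth rod out of its wooden rest, push it down the hole against the drag until it sits on the bottom (firmly but without ramming it), then push the telescoping height stop next to it down until its flat top is level with the top of the rod. Leave the rod standing bottomed in the hole, let go of everything and leave the other desk things where they are.

Things in the scene. Friction and masses are not known exactly. Their poses are not given: they have to be found in the camera images.
- stand: Fixed measuring stand, does not move. A dark steel base plate 76 (x) x 190 (y) x 6 mm carries a square brass socket block 60 x 60 mm, top face 75 mm above the desk, centred 55 mm to the -y side of the origin, and a round steel sleeve 28 mm across, top 85 mm above the desk, centred 55 mm to the +y side, that guides the height stop. Origin: middle of the base plate's underside, on the desk; z up. It may be turned about z.
- bore_mouth (a point): Centre of the mouth of the upright round hole in the brass block's top face. Hole 15.5 mm across, 2 mm chamfer, blind; depth unknown, 30 to 60 mm, different each time. Two sprung balls 15 mm down drag on the rod with about 4 to 7 N from there on, some 10 N as its foot enters; it does not sink by its own weight. The bottom has a hard rubber pad (gives about 0.2 mm at 10 N); over 25 N on it counts as ramming.
- rod: Loose steel depth rod, 110 mm long, 0.11 to 0.22 kg: shaft 14 mm across with a tapered foot (10 mm high, 9 mm across at the end), and at the top a round grip head 20 mm across and 22 mm high. Origin: centre of the foot's end; z runs up the rod to its top. It starts upright in the hole of the wooden rest, foot 10 mm above the desk.
- rod_top (a point): Centre of the flat top of the rod, 110 mm above its foot.
- rest: Fixed wooden rest block, 60 x 60 x 35 mm, with a 16 mm hole 25 mm deep in which the rod starts. Origin: centre of its underside.
- stop_pin (a joint): Height stop: round steel pin 18 mm across with a flat disc head 32 mm across and 12 mm thick, sliding straight up and down in the sleeve of the stand. Value in m: 0 = fully up, top of the head 180 mm above the desk; grows as it is pushed down, to 0.075. It drags with about 5 N and stays where it is left. It starts above the level where it is needed; if it is pushed too far the head can be gripped and pulled up.
- stop_top (a point): Centre of the flat top of the height stop's head.
- bell: Bystander: brass desk bell with a domed top, 80 mm across and 58 mm high. Origin: centre of the underside.
- paperweight: Bystander: green glass dome paperweight, 74 mm across and 38 mm high. Origin: centre of the underside.
- pen_cup: Bystander: black pen cup, 76 mm across and 100 mm high. Origin: centre of the underside.
- key_fob: Bystander: bronze key fob, disc 48 mm across and 12 mm thick with a key along its +x, reaching 71 mm from the disc's centre. Origin: centre of the disc's underside.
There are look-alikes about, which are no part of the job. What is meant by the rod is not black, and is the larger of those in its own colour.

How it is judged:
By the outcome, as a careful person would: the job done as asked, in the order asked, and still so for the second after the job is handed in, with the robot touching nothing.
It also fails if it takes over 64 s, if anything falls off the work surface, if the arm or the gripper's body presses on something with over 40 N, if the wrist force passes 120 N, or if a joint passes its speed limit or range.

## Robot

A 6-joint arm with a two-finger parallel gripper is mounted at the origin on the work surface. World frame = base frame: x ahead of the robot, y to its left, z up, the work surface at z = 0. Lengths are in m, angles in rad, forces in N, time in s.
With the tool pointing down it reaches from about 0.35 to 0.975 m from the base axis. Payload 4.9 kg.
Tool frame: the origin (TCP) lies midway between the tips of the shut fingers; the grasp point (between the pads) lies 19 mm behind it; z points along the fingers, y is the direction in which the jaws open and shut (so a half turn about z gives the same grasp; the last joint's range is limited). The gripper opens to 85 mm and grips with 20 to 120 N. Pads are 22 mm wide; open, the fingers measure 114 mm over their backs; the gripper's body (76 mm by 85 mm) begins 54 mm behind the grasp point. The pads swing forward as they close: fully open they stand 13 mm farther back than shut.
Start: joints at [1.045, 0.053, 1.613, -0, 1.476, -0.119], TCP at [0.247, 0.574, 0.231] pointing down, gripper open.
Joint ranges: [-3.01, 3.01], [-1.01, 2.22], [0.06, 2.58], [-1.02, 4.17], [0.09, 2.62], [-3.14, 3.14]. Speed limits (rad/s): [2.57, 2.57, 3.14, 3.14, 3.14, 3.14].

## Interface

Orientations are given as a unit quaternion [w, x, y, z].
In Python, from plant import state, grab_frame, camera_params, job_done, boxes_of gives the robot as it stands.
- The arm moves only by the tool step_arm, never from a script. Its argument "steps" is a list of rows, each a list of 4 numbers: the shift along the tool's x, y, z in mm, then the turn about the tool's z in degrees. A call has 1 to 8 rows; each row shifts and turns the pose as measured when the row begins, along the tool's axes as they then stand; what a row does not reach is not made up. A row lasts 1/10 s, in which the tool goes at most 50 mm and 8.59 degrees, less where a joint would pass 70% of its speed; a pose out of reach is approached as far as the arm can. A call is refused whole if a number of a shift passes 50 or a number of a turn 8.59, either way. A call with a gripper value outside its range is refused whole. "claw" is the opening in per cent of the stroke, from 0 (shut) to 100 (fully open), set as the call begins (left out, the last holds). The fingers move at their own pace and stop on an object; the grip force is fixed at half the most. Time passes only in rows, so rows that do not move let the fingers close. It gives the time, the measured TCP pose, the force and the opening at its end, in the units of the state.
- state(): the state, without advancing time (a new reading comes with each control period).
- grab_frame(name): name is "scene" or "side" or "wrist"; returns (picture, depth): 384x512x3 uint8, red, green, blue; 384x512 float32, m along the optical axis (not along the pixel's ray), 0 where there is no reading.
- camera_params(name): a dict with "mtx" (3x3 intrinsics, pixels), "extrinsics" (4x4, takes a point from camera to world coordinates); the wrist camera has in their place "T_tool_cam" (4x4, takes a point from camera to tool coordinates, whose origin is the TCP and whose axes are the flange's). Camera axes: x right, y down, z forward; pixel columns grow to the right and rows downward; lengths in m; the calibration is good to about 2 mm. A picture is of the moment at which its call begins: read the wrist's pose just before it. camera_params takes no time and is no camera call.
- job_done(): hands the job in, once; it reports no verdict.
Trained networks look in the newest picture that a camera, given by its name, has taken for a name from the list of things; names that differ only in an ending like _2 or _b are one class to them, and where a whole thing is asked for, a point or a joint stands for the part that bears it (a point fixed in the world has none). Each returns a list of dicts, best first, with "p" (0 to 1); they miss things now and then, are a little off and sometimes report something else, mostly with a low value. They report only what shows in the picture. A call takes as long as a camera call. They do not tell look-alikes from the thing itself.
- boxes_of(camera, label): "box" ([left, top, width, height] in pixels, round what is visible of it).
The state is a dict: "time": time; "joint_pos": joint angles; "joint_vel": joint speeds; "joint_efforts": joint torques, N m; "tool_pos": TCP position; "tool_rot": TCP orientation; "contact_force": force on the tool from outside, world axes, zero at the start; "ft_torque": the same for the moment, N m; "gripper_width": opening from 0.0 (shut) to 1.0 (fully open).
Only numpy, scipy, OpenCV 4.12 (cv2) and the standard library are available. Lean on these libraries where they do the work, as an engineer would, in place of code of your own. Each camera call takes 0.05 s, during which the arm holds its last target. There are 200 camera calls.

## Working session

There is one attempt and no reset: what is moved stays moved. The work goes in short steps, Python scripts to look and compute and a tool call to move; the robot and the scene stay as the last step left them, time stands still between calls to the robot, and variables do not carry over. Pictures are saved under pics/ and viewed, about 8 in all and at most 12, crops included, and the job is handed in when it is done.

Besides the shell and the picture viewer there is one more tool, called after ">>>" as a command line: name --pt "numbers of a row" for each row, then --argument value for the rest. step_arm: Moves the arm, as the interface text tells. Its arguments: {"type":"object","properties":{"steps":{"type":"array"},"claw":{"type":"number"}},"required":["steps"]}

```bash
mkdir -p pics; ls; cat > h.py <<'E'
import numpy as np, cv2
from plant import state, grab_frame, camera_params, job_done, boxes_of
from scipy.spatial.transform import Rotation as R
def T(cam,s=None):
    p=camera_params(cam)
    if cam!="wrist": return np.array(p["mtx"]),np.array(p["extrinsics"])
    s=s or state(); M=np.eye(4); q=s["tool_rot"]
    M[:3,:3]=R.from_quat([q[1],q[2],q[3],q[0]]).as_matrix(); M[:3,3]=s["tool_pos"]
    return np.array(p["mtx"]),M@np.array(p["T_tool_cam"])
def cloud(cam,d,s=None):
    K,E=T(cam,s); v,u=np.indices(d.shape)
    P=np.stack([(u-K[0,2])/K[0,0]*d,(v-K[1,2])/K[1,1]*d,d],-1)
    W=P@E[:3,:3].T+E[:3,3]; W[d<=0]=np.nan; return W
E
python3 - <<'E'
from h import *
s=state(); print(s)
ims=[]
for c in ["scene","side"]:
    im,d=grab_frame(c); np.savez(f"{c}.npz",im=im,d=d); ims.append(im)
    W=cloud(c,d)
    for l in ["stand","rod","rest","stop_pin","bell","paperweight","pen_cup","key_fob"]:
        for b in boxes_of(c,l)[:4]:
            x,y,w,h=b["box"]; w3=W[int(np.clip(y+h/2,0,383)),int(np.clip(x+w/2,0,511))]
            print(c,l,round(b["p"],2),np.round(b["box"]),np.round(w3,3))
    cv2.imwrite(f"pics/{c}0.png",cv2.resize(im[:,:,::-1],(800,600)))
E
```

```text
pics
{'time': 0.0, 'joint_pos': array([ 1.04499630e+00,  5.33449985e-02,  1.61427190e+00, -1.08305713e-05,
        1.47602102e+00, -1.18996145e-01]), 'joint_vel': array([ 1.63847476e-04,  3.65131877e-04, -1.43641880e-05,  1.13696654e-03,
        4.34147906e-04, -1.64465195e-03]), 'joint_efforts': array([-1.09400153e-03, -3.93686914e+01, -3.70174491e+01, -2.15671839e-04,
        7.05293191e-03, -7.60862413e-07]), 'tool_pos': array([0.24698452, 0.57345401, 0.23008359]), 'tool_rot': array([-3.18898669e-04,  2.02001688e-01,  9.79384640e-01, -9.71648123e-04]), 'contact_force': array([ 0.11799745, -0.42008056, -0.31380885]), 'ft_torque': array([ 0.08312693, -0.0177216 ,  0.00154553]), 'gripper_width': 0.9974301844769536}
scene stand 0.9 [253. 125.  73.  79.] [ 0.528  0.196 -0.001]
scene stand 0.34 [189. 243.  34.  33.] [ 0.538 -0.197  0.037]
scene rod 0.79 [232. 250.  11.  33.] [ 0.625 -0.191  0.076]
scene rod 0.69 [196. 229.  10.  30.] [ 0.532 -0.198  0.094]
scene rod 0.65 [170. 269.   9.  21.] [ 0.52  -0.281  0.053]
scene rest 0.84 [188. 245.  35.  35.] [ 0.542 -0.203  0.034]
scene stop_
[... 445 characters left out ...]
. 306.   8.  26.] [ 0.504 -0.25   0.   ]
side rod 0.58 [279. 250.  12.  41.] [ 0.621 -0.192  0.068]
side rod 0.53 [229. 248.  11.  40.] [ 0.527 -0.202  0.089]
side rest 0.82 [211. 268.  44.  41.] [ 0.522 -0.207  0.035]
side stop_pin 0.57 [255. 117.  14.  34.] [0.584 0.184 0.14 ]
side bell 0.65 [325. 203.  37.  30.] [ 0.77  -0.012  0.039]
side bell 0.56 [230. 251.  12.  40.] [ 0.529 -0.2    0.081]
side bell 0.53 [255. 120.  14.  32.] [0.584 0.185 0.134]
side bell 0.36 [316. 136.  34.  43.] [0.772 0.192 0.065]
side paperweight 0.71 [159. 204.  26.  22.] [0.373 0.001 0.035]
side pen_cup 0.61 [316. 135.  31.  44.] [0.768 0.189 0.071]
side key_fob 0.75 [347. 311.  48.  26.] [ 0.782 -0.268  0.011]
```

```bash
python3 - <<'E'
from h import *
z=np.load("scene.npz");im=z["im"]
a=cv2.resize(im[215:305,155:260,::-1],(420,360),interpolation=cv2.INTER_CUBIC)
z2=np.load("side.npz");b=cv2.resize(z2["im"][235:340,200:305,::-1],(360,360),interpolation=cv2.INTER_CUBIC)
cv2.imwrite("pics/rods.png",np.hstack([a,b]))
for c,zz in (("scene",z),("side",z2)):
    W=cloud(c,zz["d"])
    # high points: rods
    for n,(x,y),zr in (("A",(.528,-.2),(.09,.13)),("B",(.62,-.192),(.08,.13)),("C",(.51,-.28),(.05,.13))):
        m=(np.hypot(W[...,0]-x,W[...,1]-y)<.025)
        Q=W[m]; zm=np.nanpercentile(Q[:,2],98); t=Q[Q[:,2]>zm-.015]
        print(c,n,"ztop",round(float(zm),4),"ctr",np.round((t.max(0)+t.min(0))/2,4),"ext",np.round(t.max(0)-t.min(0),4), len(t))
    m=(W[...,2]>.06)&(W[...,2]<.21)&(abs(W[...,0]-.55)<.15)&(abs(W[...,1]-.2)<.12)
    for lo,hi in ((.16,.21),(.135,.16),(.08,.09),(.07,.08)):
        Q=W[m&(W[...,2]>lo)&(W[...,2]<hi)]
        if len(Q): print(c,"stand",lo,len(Q),np.round(Q.min(0),3),np.round(Q.max(0),3),np.round(np.median(Q,0),4))
E
```

```text
scene A ztop 0.1211 ctr [ 0.5284 -0.1951  0.115 ] ext [0.0198 0.0203 0.0177] 85
scene B ztop 0.1116 ctr [ 0.6251 -0.1847  0.1054] ext [0.0185 0.0195 0.0174] 84
scene C ztop 0.0824 ctr [ 0.517  -0.2802  0.0764] ext [0.0132 0.0138 0.0168] 54
scene stand 0.16 115 [0.571 0.177 0.16 ] [0.602 0.209 0.172] [0.5879 0.1906 0.1686]
scene stand 0.135 41 [0.574 0.181 0.135] [0.6   0.199 0.16 ] [0.5908 0.1874 0.1468]
scene stand 0.08 49 [0.573 0.18  0.08 ] [0.6   0.205 0.09 ] [0.59   0.1873 0.0844]
scene stand 0.07 348 [0.496 0.08  0.07 ] [0.6   0.201 0.08 ] [0.5394 0.104  0.0745]
side A ztop 0.1208 ctr [ 0.5266 -0.1965  0.1147] ext [0.02   0.0185 0.0159] 119
side B ztop 0.1108 ctr [ 0.6234 -0.186   0.1039] ext [0.0191 0.0237 0.0158] 120
side C ztop 0.0823 ctr [ 0.5151 -0.2813  0.0757] ext [0.0126 0.014  0.0166] 84
side stand 0.16 105 [0.569 0.175 0.16 ] [0.599 0.209 0.171] [0.5837 0.1868 0.1691]
side stand 0.135 49 [0.569 0.178 0.135] [0.594 0.192 0.16 ] [0.5838 0.1852 0.1465]
side stand 0.08 48 [0.572 0.177 0.08 ] [0.598 0.201 0.09 ] [0.5849 0.1852 0.0843]
side stand 0.07 300 [0.496 0.08  0.07 ] [0.596 0.187 0.08 ] [0.539  0.1032 0.0749]
```

View pics/scene0.png

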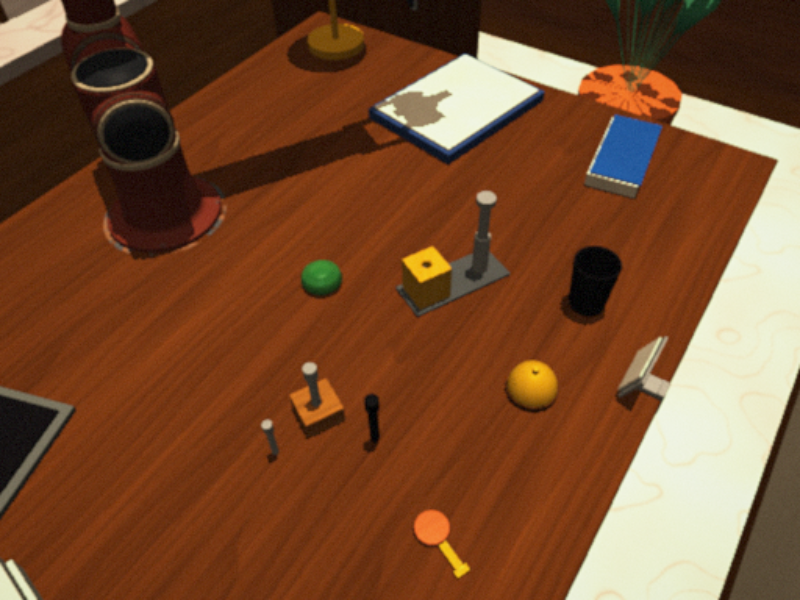

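View pics/rods.png

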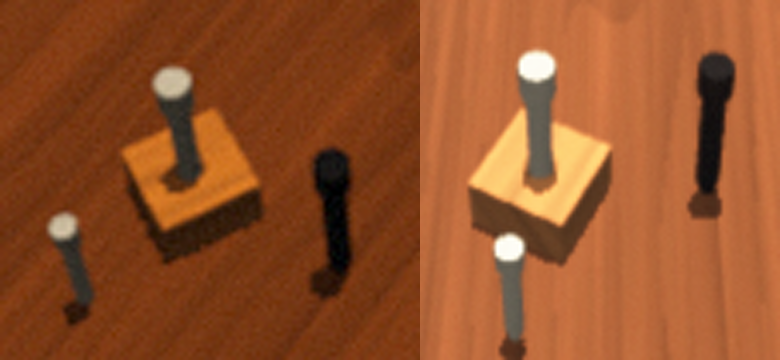

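The frame shows three rods. In scene pixels, the steel one in the wooden rest is at (201,244), a smaller steel one at (173,280), and a black one at (237,266). The one in the rest is not black and is the larger of the steel pair (top at 121 mm, head 20 mm across), so it is the one meant. The crop confirms this. The stand is at about (290,165), and its stop is at the upper right.

Next I move the wrist camera over the stand.

>>> step_arm --pt "-40 -22 -9" --pt "-40 -22 -9" --pt "-40 -22 -9" --pt "-40 -22 -9" --pt "-40 -22 -9" --pt "-40 -22 -9" --pt "-40 -22 -9" --pt "-40 -22 -9"

```text
invalid input
```

```bash
python3 -c "
from h import *
p=camera_params('wrist');print(np.round(p['mtx'],1),np.round(p['T_tool_cam'],3))"
```

```text
[[282.7   0.  256.8]
 [  0.  282.7 194.8]
 [  0.    0.    1. ]] [[ 0.    -0.958 -0.287  0.075]
 [ 1.     0.001 -0.001 -0.   ]
 [ 0.001 -0.287  0.958 -0.142]
 [ 0.     0.     0.     1.   ]]
```

>>> step_arm --pt "-40 -22 -9 0" --pt "-40 -22 -9 0" --pt "-40 -22 -9 0" --pt "-40 -22 -9 0" --pt "-40 -22 -9 0" --pt "-40 -22 -9 0" --pt "-40 -22 -9 0" --pt "-40 -22 -9 0"

```text
time: 1.7
tool_pos: [0.4759, 0.2798, 0.3043]
tool_rot: [-0.0, 0.196, 0.981, -0.0]
contact_force: [1.1, 0.8, 0.2]
gripper_width: 0.999
```

>>> step_arm --pt "-40 -22 -9 0" --pt "-40 -22 -9 0" --pt "-40 -22 -9 0" --pt "0 0 0 0"

```text
time: 2.1
tool_pos: [0.5669, 0.1635, 0.3346]
tool_rot: [0.002, 0.199, 0.98, 0.0]
contact_force: [0.0, 0.3, -0.2]
gripper_width: 0.999
```

```bash
python3 - <<'E'
from h import *
s=state(); im,d=grab_frame("wrist"); np.savez("w1.npz",im=im,d=d); W=cloud("wrist",d,s)
print(s["tool_pos"])
m=np.isfinite(W[...,2])
for n,lo,hi,c in (("brass",.068,.082,(.535,.1)),("head",.155,.185,(.586,.19)),("sleeve",.08,.09,(.586,.19))):
    q=m&(W[...,2]>lo)&(W[...,2]<hi)&(np.hypot(W[...,0]-c[0],W[...,1]-c[1])<.06)
    k=cv2.morphologyEx(q.astype(np.uint8),cv2.MORPH_OPEN,np.ones((3,3)))
    n_,lab,st,_=cv2.connectedComponentsWithStats(k); i=1+np.argmax(st[1:,4]); q=lab==i
    Q=W[q]; r=cv2.minAreaRect((Q[:,:2]*1000).astype(np.float32)); print(n,len(Q),"z",np.round(np.median(Q[:,2]),4),r,np.round(cv2.minEnclosingCircle((Q[:,:2]*1000).astype(np.float32)),1) if 0 else cv2.minEnclosingCircle((Q[:,:2]*1000).astype(np.float32)), "px",st[i])
    if n=="brass":
        # hole: dark pixels / hole in mask inside the brass face
        cnt,_=cv2.findContours(q.astype(np.uint8),cv2.RETR_CCOMP,cv2.CHAIN_APPROX_NONE),0
        cs,h=cnt
        for c_,hh in zip(cs,h[0]):
            if hh[3]>=0 and len(c_)>8:
                P=W[c_[:,0,1],c_[:,0,0]]; print("hole ring",len(c_),cv2.minEnclosingCircle((P[:,:2]*1000).astype(np.float32)),np.round(cv2.minEnclosingCircle(c_)[0],1),cv2.minEnclosingCircle(c_)[1])
cv2.imwrite("pics/w1.png",cv2.resize(im[:,:,::-1],(768,576)))
E
```

```text
[0.56690275 0.16345583 0.33464472]
brass 1677 z 0.0741 ((532.7694091796875, 95.93724822998047), (59.699378967285156, 60.11776351928711), 63.2230224609375) ((532.7447509765625, 95.84530639648438), 41.95431900024414) px [ 184  138   43   44 1677]
hole ring 36 ((533.8438110351562, 96.84078216552734), 10.144967079162598) [205.8 160.1] 7.214723110198975
head 645 z 0.1684 ((582.0494384765625, 193.93931579589844), (30.683034896850586, 31.035755157470703), 86.67880249023438) ((582.1340942382812, 194.0155487060547), 15.838509559631348) px [274 166  28  29 645]
sleeve 76 z 0.0835 ((575.210205078125, 191.3843536376953), (12.479131698608398, 26.556928634643555), 20.385452270507812) ((579.3557739257812, 192.92489624023438), 13.279508590698242) px [272 157  16  15  76]
```

View pics/w1.png

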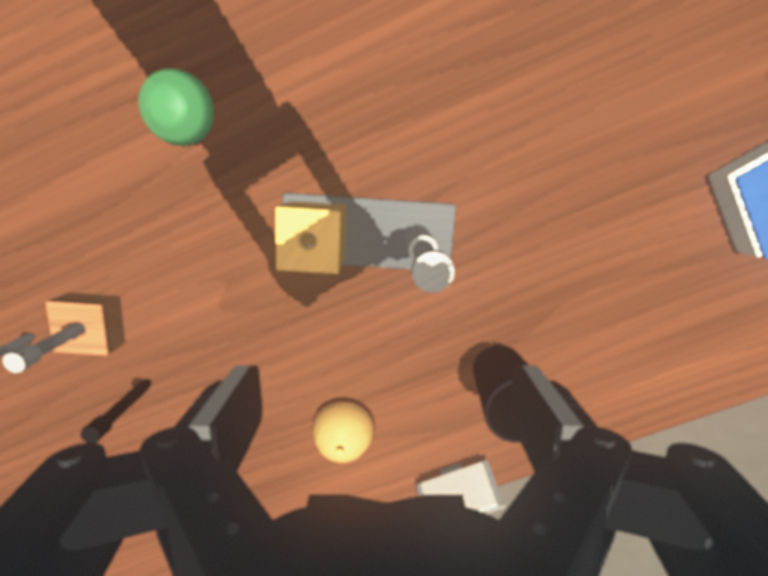

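The view shows the brass hole at about (205,160) px and the stop head at about (288,180) px. In the world they are at (0.533, 0.096) and (0.582, 0.194), 110 mm apart as specified. Now I go over the rod.

>>> step_arm --pt "-12.5 -43 8 0" --pt "-12.5 -43 14 0" --pt "-12.5 -43 16 0" --pt "-12.5 -43 16 0" --pt "-12.5 -43 16 0" --pt "-12.5 -43 16 0" --pt "-12.5 -43 14 0" --pt "-12.5 -43 12 0"

```text
time: 2.95
tool_pos: [0.5247, -0.1874, 0.2178]
tool_rot: [0.004, 0.188, 0.982, 0.004]
contact_force: [0.7, -0.8, 0.2]
gripper_width: 0.999
```

>>> step_arm --pt "0 0 0 0"

```text
time: 3.05
tool_pos: [0.5228, -0.1898, 0.215]
tool_rot: [0.001, 0.19, 0.982, 0.004]
contact_force: [0.1, 1.1, -0.6]
gripper_width: 1.001
```

```bash
cat >> h.py <<'E'
def find(W,c,lo,hi,r=.03):
    q=np.isfinite(W[...,2])&(W[...,2]>lo)&(W[...,2]<hi)&(np.hypot(W[...,0]-c[0],W[...,1]-c[1])<r)
    n,lab,st,_=cv2.connectedComponentsWithStats(q.astype(np.uint8))
    q=lab==1+np.argmax(st[1:,4]); Q=W[q]; f=(Q[:,:2]*1000).astype(np.float32)
    (x,y),rad=cv2.minEnclosingCircle(f)
    return dict(n=len(Q),z=round(float(np.median(Q[:,2])),4),circ=(round(x,1),round(y,1),round(rad,1)),mean=np.round(f.mean(0),1),rect=cv2.minAreaRect(f))
def to_tool(p,s=None):
    s=s or state(); q=s["tool_rot"]
    return np.round(1000*R.from_quat([q[1],q[2],q[3],q[0]]).as_matrix().T@(np.array(p)-s["tool_pos"]),1)
E
python3 - <<'E'
from h import *
s=state(); im,d=grab_frame("wrist"); W=cloud("wrist",d,s)
print(s["time"],s["tool_pos"])
f=find(W,(.526,-.195),.115,.13); print(f); c=f["circ"]
print(to_tool([c[0]/1e3,c[1]/1e3,.090],s))
cv2.imwrite("pics/w2.png",im[:,:,::-1])
E
```

```text
3.05 [ 0.52276757 -0.18980557  0.21502574]
{'n': 383, 'z': 0.1189, 'circ': (524.7, -194.4, 10.2), 'mean': array([ 524.2, -193.9], dtype=float32), 'rect': ((524.6552124023438, -194.22283935546875), (19.08974266052246, 19.42072296142578), 16.491291046142578)}
[ -3.4  -4.6 125. ]
```

View pics/w2.png

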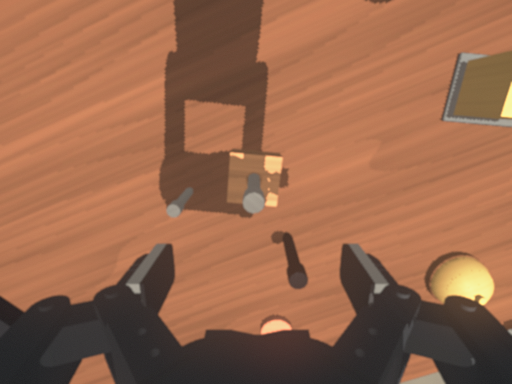

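The view shows the rod's head at (254,200) px in its rest. The small steel rod at (177,208) and the black one at (296,275) are both clear of the fingers. Descending.

>>> step_arm --pt "-3.4 -4.6 25 0" --pt "0 0 30 0" --pt "0 0 30 0" --pt "0 0 20 0" --pt "0 0 10 0" --pt "0 0 2 0" --pt "0 0 0 0"

```text
time: 3.8
tool_pos: [0.5307, -0.1814, 0.1003]
tool_rot: [0.006, 0.183, 0.983, 0.006]
contact_force: [0.3, 0.7, -0.6]
gripper_width: 0.997
```

```bash
python3 -c "
from h import *
s=state();print(s['tool_pos'],s['tool_rot'],to_tool([.5247,-.1944,.090]))"
```

```text
[ 0.53065001 -0.18138539  0.10029665] [0.00609642 0.18295801 0.9830855  0.00566484] [  1.  -14.4  10.1]
```

>>> step_arm --pt "1 -9 6 0" --pt "0 -4 3 0" --pt "0 0 0 0"

```text
time: 4.1
tool_pos: [0.527, -0.1943, 0.0941]
tool_rot: [0.009, 0.182, 0.983, 0.005]
contact_force: [0.4, 1.1, -0.6]
gripper_width: 0.999
```

```bash
python3 -c "
from h import *
s=state();print(s['tool_pos'],s['tool_rot'],to_tool([.5247,-.1944,.090]))"
```

```text
[ 0.52696398 -0.19429634  0.09410868] [0.00894854 0.18225988 0.98319824 0.004741  ] [ 2.1 -1.   4.1]
```

>>> step_arm --pt "2 -1 4 0" --pt "0 0 0 0"

```text
time: 4.3
tool_pos: [0.525, -0.1954, 0.0907]
tool_rot: [0.01, 0.183, 0.983, 0.005]
contact_force: [0.8, 0.0, -0.9]
gripper_width: 0.997
```

>>> step_arm --pt "0 0 0 0" --pt "0 0 0 0" --pt "0 0 0 0" --pt "0 0 0 0" --pt "0 0 0 0" --pt "0 0 0 0" --claw 0

```text
time: 4.9
tool_pos: [0.5254, -0.1956, 0.0914]
tool_rot: [0.01, 0.183, 0.983, 0.004]
contact_force: [-0.2, -0.8, 0.0]
gripper_width: 0.213
```

```bash
python3 -c "
from h import *
s=state();print(s['tool_pos'],s['tool_rot'],s['contact_force'],s['gripper_width'],to_tool([.5247,-.1944,.090]))"
```

```text
[ 0.52538905 -0.19562334  0.09139207] [0.01025134 0.18294561 0.98305954 0.00444403] [-0.2132729  -0.84710253  0.03744073] 0.21291316917631253 [1.1 0.9 1.4]
```

>>> step_arm --pt "0 0 -10 0" --pt "0 0 -15 0" --pt "0 0 -20 0" --pt "0 0 -20 0" --pt "0 0 -20 0" --pt "0 0 -15 0" --pt "0 0 0 0"

```text
time: 5.6
tool_pos: [0.522, -0.1955, 0.1987]
tool_rot: [0.009, 0.183, 0.983, 0.005]
contact_force: [-0.4, 0.3, -1.5]
gripper_width: 0.209
```

```bash
python3 -c "
from h import *
s=state();print(s['tool_pos'],s['tool_rot'],s['contact_force'],s['gripper_width'],to_tool([.5328,.0960,.190]))
im,d=grab_frame('wrist');cv2.imwrite('pics/w3.png',im[:,:,::-1])"
```

```text
[ 0.52199324 -0.19552018  0.19865757] [0.00935822 0.18282482 0.98309022 0.0045957 ] [-0.38955328  0.27405203 -1.50621153] 0.20914681683439101 [ 94.9 275.8  10.5]
```

View pics/w3.png

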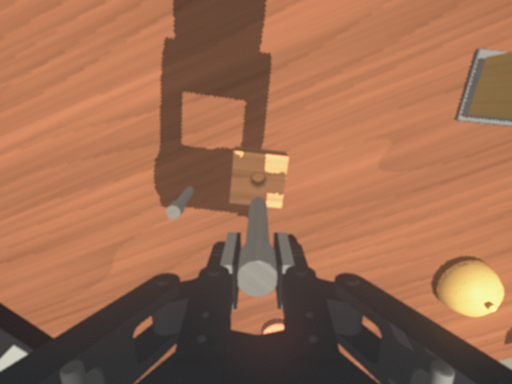

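The rod is held: its head is between the pads at (257,278) px and the rest hole is empty at (258,180). Moving to above the bore.

>>> step_arm --pt "8 25 0 0" --pt "12 35 0 0" --pt "12 36 0 0" --pt "12 36 0 0" --pt "12 36 0 0" --pt "12 36 0 0" --pt "12 34 0 0" --pt "8 20 0 0"

```text
time: 6.45
tool_pos: [0.5274, 0.0846, 0.1891]
tool_rot: [0.0, 0.187, 0.982, 0.004]
contact_force: [0.4, -0.6, -2.2]
gripper_width: 0.209
```

>>> step_arm --pt "0 0 0 0"

```text
time: 6.55
tool_pos: [0.5262, 0.087, 0.1875]
tool_rot: [-0.001, 0.185, 0.983, 0.004]
contact_force: [-0.2, 0.2, -1.9]
gripper_width: 0.208
```

```bash
cat > m.py <<'E'
from h import *
import sys
def look(name):
    s=state(); im,d=grab_frame("wrist"); W=cloud("wrist",d,s); q=s["tool_rot"]
    Rm=R.from_quat([q[1],q[2],q[3],q[0]]).as_matrix(); L=(W-s["tool_pos"])@Rm  # tool coords
    print(s["time"],np.round(s["tool_pos"],4),np.round(q,4),np.round(s["contact_force"],1),round(s["gripper_width"],3),"tilt z",np.round(Rm[:,2],4))
    near=np.isfinite(L[...,0])&(np.abs(L[...,0])<.02)&(np.abs(L[...,1])<.014)
    t=L[near&(L[...,2]>-.036)&(L[...,2]<-.022)]
    print("rod top tool",len(t),np.round(np.median(t,0)*1e3,1),cv2.minEnclosingCircle((t[:,:2]*1e3).astype(np.float32)))
    for lo in (.01,.03,.05,.065):
        sh=L[near&(L[...,2]>lo)&(L[...,2]<lo+.015)]
        if len(sh): print("shaft",lo,len(sh),"y ctr",np.round(1e3*(np.percentile(sh[:,1],3)+np.percentile(sh[:,1],97))/2,1),"x front",np.round(1e3*np.percentile(sh[:,0],97),1))
    print("shaft zmax",np.nanmax(L[near&(L[...,2]<.1)][:,2]) )
    cv2.imwrite(name,im[:,:,::-1]); np.savez("last.npz",im=im,d=d,W=W)
    return s,W,Rm
E
python3 - <<'E'
from m import *
s,W,Rm=look("pics/w4.png")
f=find(W,(.533,.096),.068,.082,.05); print(f)
c=f["rect"][0]; print("bore tool",to_tool([c[0]/1e3,c[1]/1e3,.075],s))
E
```

```text
6.55 [0.5262 0.087  0.1875] [-9.000e-04  1.849e-01  9.827e-01  4.500e-03] [-0.2  0.2 -1.9] 0.208 tilt z [-2.0e-04  9.1e-03 -1.0e+00]
rod top tool 2006 [  4.   -0.4 -27.7] ((3.4570555686950684, 0.10411475598812103), 16.924766540527344)
shaft 0.01 216 y ctr -0.6 x front 7.9
shaft 0.03 157 y ctr -0.5 x front 8.3
shaft 0.05 118 y ctr -0.4 x front 8.8
shaft 0.065 56 y ctr -0.3 x front 8.8
shaft zmax 0.08046340046546041
{'n': 3265, 'z': 0.074, 'circ': (532.9, 95.8, 41.9), 'mean': array([529.8,  98.9], dtype=float32), 'rect': ((532.96630859375, 95.95438385009766), (60.10126876831055, 60.34548568725586), 63.51371765136719)}
bore tool [ -3.4   9.8 112.6]
```

View pics/w4.png

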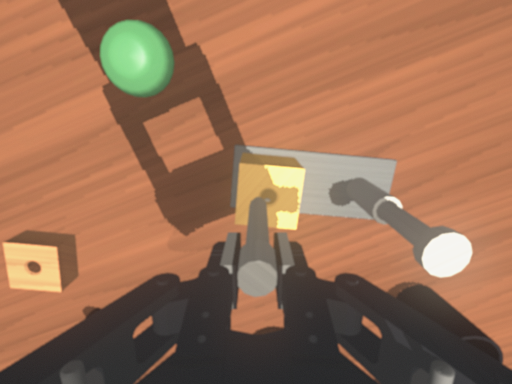

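The hole is at (268,198) px, just ahead of the rod's foot. I correct the lateral offset before descending.

>>> step_arm --pt "-4 8 5 0" --pt "-1 2 5 0" --pt "0 0 5 0" --pt "0 0 0 0"

```text
time: 7.0
tool_pos: [0.5344, 0.091, 0.1686]
tool_rot: [-0.003, 0.187, 0.982, 0.003]
contact_force: [0.1, -0.3, -1.8]
gripper_width: 0.211
```

```bash
python3 - <<'E'
from m import *
s,W,Rm=look("pics/w5.png")
print("bore tool",to_tool([.53295,.09595,.075],s))
f=find(W,(.533,.096),.068,.082,.05); print(f["rect"])
E
```

```text
7.0 [0.5344 0.091  0.1686] [-0.0028  0.1872  0.9823  0.003 ] [ 0.1 -0.3 -1.8] 0.211 tilt z [-0.0044  0.007  -1.    ]
rod top tool 2002 [  4.1  -0.5 -27.7] ((3.480207681655884, 0.19752010703086853), 16.931385040283203)
shaft 0.01 214 y ctr -0.6 x front 7.9
shaft 0.03 158 y ctr -0.5 x front 8.3
shaft 0.05 119 y ctr -0.4 x front 8.7
shaft 0.065 54 y ctr -0.3 x front 8.8
shaft zmax 0.09969131828372618
bore tool [ 2.5  3.6 93.7]
((533.146728515625, 95.82791900634766), (60.112953186035156, 60.487525939941406), 63.262428283691406)
```

>>> step_arm --pt "0.5 4 3 0" --pt "0 0 3 0" --pt "0 0 0 0"

```text
time: 7.35
tool_pos: [0.536, 0.0943, 0.163]
tool_rot: [-0.002, 0.188, 0.982, 0.003]
contact_force: [0.1, -0.0, -2.3]
gripper_width: 0.21
```

```bash
python3 - <<'E'
from m import *
s=state(); print(s["tool_pos"],s["tool_rot"],s["contact_force"])
print("bore tool",to_tool([.5330,.0959,.075],s))
E
```

```text
[0.53599943 0.09432528 0.16300718] [-0.00212618  0.18798647  0.98216433  0.00312919] [ 0.12494894 -0.01376071 -2.34408978]
bore tool [ 2.9 -0.1 88. ]
```

>>> step_arm --pt "1 0 1 0" --pt "0 0 2 0" --pt "0 0 2 0" --pt "0 0 0 0"

```text
time: 7.75
tool_pos: [0.5351, 0.0948, 0.158]
tool_rot: [-0.002, 0.188, 0.982, 0.003]
contact_force: [0.7, -0.3, -2.4]
gripper_width: 0.213
```

```bash
python3 - <<'E'
from m import *
s=state(); print("bore tool",to_tool([.5330,.0959,.075],s))
E
```

```text
bore tool [ 2.  -0.2 83.1]
```

Aligned to about 0.2 mm. Now I insert gently.

>>> step_arm --pt "0 0 2 0" --pt "0 0 3 0" --pt "0 0 3 0" --pt "0 0 3 0" --pt "0 0 0 0"

```text
time: 8.25
tool_pos: [0.535, 0.0949, 0.146]
tool_rot: [-0.002, 0.188, 0.982, 0.003]
contact_force: [-0.3, 1.0, -1.5]
gripper_width: 0.213
```

```bash
python3 - <<'E'
from m import *
s=state(); print(s["contact_force"],s["ft_torque"],"bore tool",to_tool([.5330,.0959,.075],s))
E
```

```text
[-0.27595599  0.98088445 -1.45279461] [-0.00911679  0.03838704  0.03456098] bore tool [ 1.9 -0.2 71. ]
```

>>> step_arm --pt "0 0 2 0" --pt "0 0 2 0" --pt "0 0 2 0" --pt "0 0 2 0"

```text
time: 8.65
tool_pos: [0.5353, 0.095, 0.1377]
tool_rot: [-0.001, 0.188, 0.982, 0.003]
contact_force: [-0.1, 0.2, -1.9]
gripper_width: 0.211
```

>>> step_arm --pt "0 0 2 0" --pt "0 0 2 0"

```text
time: 8.85
tool_pos: [0.5359, 0.095, 0.1344]
tool_rot: [-0.001, 0.188, 0.982, 0.003]
contact_force: [-1.1, 0.3, 0.6]
gripper_width: 0.211
```

>>> step_arm --pt "0 0 2 0" --pt "0 0 2 0"

```text
time: 9.05
tool_pos: [0.5362, 0.0951, 0.1309]
tool_rot: [-0.0, 0.188, 0.982, 0.003]
contact_force: [-0.9, -1.2, 2.1]
gripper_width: 0.212
```

>>> step_arm --pt "0 0 1 0" --pt "0 0 1 0" --pt "0 0 1 0" --pt "0 0 1 0" --pt "0 0 1 0"

```text
time: 9.55
tool_pos: [0.5369, 0.095, 0.1281]
tool_rot: [0.0, 0.188, 0.982, 0.003]
contact_force: [-1.6, -0.2, 6.6]
gripper_width: 0.209
```

>>> step_arm --pt "0 0 1 0" --pt "0 0 1 0"

```text
time: 9.75
tool_pos: [0.5369, 0.0951, 0.1266]
tool_rot: [0.0, 0.188, 0.982, 0.003]
contact_force: [-2.6, 0.0, 4.6]
gripper_width: 0.214
```

>>> step_arm --pt "0 0 1 0" --pt "0 0 1 0"

```text
time: 9.95
tool_pos: [0.5369, 0.0951, 0.1248]
tool_rot: [0.0, 0.188, 0.982, 0.003]
contact_force: [-2.2, -0.6, 3.7]
gripper_width: 0.213
```

>>> step_arm --pt "0.7 0 1 0" --pt "0.5 0 1 0"

```text
time: 10.15
tool_pos: [0.5361, 0.0955, 0.1229]
tool_rot: [0.001, 0.188, 0.982, 0.003]
contact_force: [-1.0, -0.2, 3.4]
gripper_width: 0.212
```

>>> step_arm --pt "0.3 0 1 0" --pt "0.3 0 1 0"

```text
time: 10.35
tool_pos: [0.536, 0.0956, 0.121]
tool_rot: [0.001, 0.188, 0.982, 0.003]
contact_force: [-2.1, -0.8, 4.9]
gripper_width: 0.216
```

>>> step_arm --pt "0.3 0 1 0" --pt "0.3 0 1 0"

```text
time: 10.55
tool_pos: [0.5358, 0.0957, 0.119]
tool_rot: [0.002, 0.188, 0.982, 0.003]
contact_force: [-1.2, -1.4, 3.5]
gripper_width: 0.208
```

>>> step_arm --pt "0.3 0 1 0" --pt "0.3 0 1 0"

```text
time: 10.75
tool_pos: [0.5355, 0.0958, 0.117]
tool_rot: [0.002, 0.188, 0.982, 0.003]
contact_force: [-0.6, -1.5, 4.5]
gripper_width: 0.212
```

>>> step_arm --pt "0.3 0 1 0" --pt "0.3 0 1 0"

```text
time: 10.95
tool_pos: [0.5353, 0.0959, 0.115]
tool_rot: [0.003, 0.188, 0.982, 0.003]
contact_force: [0.3, -1.2, 3.5]
gripper_width: 0.213
```

>>> step_arm --pt "0.2 0 1 0" --pt "0.2 0 1 0"

```text
time: 11.15
tool_pos: [0.5351, 0.096, 0.1128]
tool_rot: [0.003, 0.188, 0.982, 0.003]
contact_force: [-0.4, -0.7, 6.4]
gripper_width: 0.216
```

>>> step_arm --pt "0.2 0 1 0" --pt "0.2 0 1 0"

```text
time: 11.35
tool_pos: [0.5348, 0.0961, 0.1107]
tool_rot: [0.003, 0.188, 0.982, 0.003]
contact_force: [-0.8, -1.7, 4.1]
gripper_width: 0.214
```

>>> step_arm --pt "0 0 1 0" --pt "0 0 1 0"

```text
time: 11.55
tool_pos: [0.5348, 0.0961, 0.1084]
tool_rot: [0.003, 0.188, 0.982, 0.003]
contact_force: [-1.3, -0.8, 4.3]
gripper_width: 0.213
```

>>> step_arm --pt "0 0 1 0" --pt "0 0 1 0"

```text
time: 11.75
tool_pos: [0.5348, 0.0961, 0.1062]
tool_rot: [0.003, 0.188, 0.982, 0.003]
contact_force: [-0.4, -1.6, 5.3]
gripper_width: 0.213
```

>>> step_arm --pt "0 0 1 0" --pt "0 0 1 0"

```text
time: 11.95
tool_pos: [0.5349, 0.0961, 0.1042]
tool_rot: [0.003, 0.188, 0.982, 0.003]
contact_force: [-0.2, -0.7, 4.5]
gripper_width: 0.214
```

>>> step_arm --pt "0 0 1 0" --pt "0 0 1 0"

```text
time: 12.15
tool_pos: [0.5348, 0.0961, 0.1019]
tool_rot: [0.003, 0.188, 0.982, 0.003]
contact_force: [-0.4, 0.1, 4.4]
gripper_width: 0.209
```

>>> step_arm --pt "0 0 1 0" --pt "0 0 1 0"

```text
time: 12.35
tool_pos: [0.5356, 0.0959, 0.1012]
tool_rot: [0.004, 0.188, 0.982, 0.003]
contact_force: [-1.5, -0.4, 10.5]
gripper_width: 0.213
```

>>> step_arm --pt "0 0 1 0" --pt "0 0 1 0"

```text
time: 12.55
tool_pos: [0.5358, 0.0959, 0.1012]
tool_rot: [0.004, 0.188, 0.982, 0.003]
contact_force: [-4.2, -1.7, 9.7]
gripper_width: 0.21
```

>>> step_arm --pt "0 0 1 0" --pt "0 0 0.8 0"

```text
time: 12.75
tool_pos: [0.5357, 0.096, 0.1012]
tool_rot: [0.003, 0.188, 0.982, 0.003]
contact_force: [-3.3, -0.5, 7.5]
gripper_width: 0.209
```

Progress stopped dead at z = 0.1012, so it has bottomed. One slightly firmer push to confirm.

>>> step_arm --pt "0.3 0 1.5 0" --pt "0.2 0 1.5 0"

```text
time: 12.95
tool_pos: [0.5358, 0.096, 0.1012]
tool_rot: [0.003, 0.187, 0.982, 0.002]
contact_force: [-5.6, -2.6, 12.1]
gripper_width: 0.214
```

>>> step_arm --pt "0 0 1.7 0" --pt "0 0 1.7 0"

```text
time: 13.15
tool_pos: [0.5359, 0.096, 0.1012]
tool_rot: [0.003, 0.187, 0.982, 0.002]
contact_force: [-6.8, -1.6, 13.9]
gripper_width: 0.216
```

>>> step_arm --pt "0 0 0 0" --pt "0 0 0 0"

```text
time: 13.35
tool_pos: [0.5354, 0.0962, 0.1013]
tool_rot: [0.002, 0.187, 0.982, 0.002]
contact_force: [-1.3, -0.3, 3.7]
gripper_width: 0.211
```

>>> step_arm --pt "0 0 0 0" --pt "0 0 0 0" --pt "0 0 0 0" --pt "0 0 0 0" --pt "0 0 0 0" --claw 70

```text
time: 13.85
tool_pos: [0.5335, 0.0969, 0.0976]
tool_rot: [-0.0, 0.187, 0.982, 0.002]
contact_force: [-0.3, 0.2, -1.3]
gripper_width: 0.701
```

>>> step_arm --pt "0 0 -10 0" --pt "0 0 -20 0" --pt "0 0 -25 0" --pt "0 0 -25 0" --pt "0 0 -20 0" --pt "0 0 -10 0" --pt "0 0 0 0" --pt "0 0 0 0"

```text
time: 14.65
tool_pos: [0.5331, 0.0964, 0.2144]
tool_rot: [-0.0, 0.187, 0.982, 0.003]
contact_force: [0.4, -0.6, -0.4]
gripper_width: 0.702
```

```bash
python3 - <<'E'
from m import *
s=state(); im,d=grab_frame("wrist"); W=cloud("wrist",d,s)
print(s["time"],s["tool_pos"],s["tool_rot"],s["contact_force"],s["gripper_width"])
f=find(W,(.533,.096),.115,.16,.02); print("rod",f)
g=find(W,(.582,.194),.155,.19,.03); print("stop",g)
print("brass",find(W,(.533,.096),.068,.082,.05)["z"])
for n,p in (("rod",f),("stop",g)): print(n,to_tool([p["circ"][0]/1e3,p["circ"][1]/1e3,p["z"]],s))
cv2.imwrite("pics/w6.png",im[:,:,::-1])
E
```

```text
14.65 [0.53311283 0.09642271 0.21441597] [-1.11877066e-04  1.87396198e-01  9.82280817e-01  2.65507485e-03] [ 0.36809035 -0.55744962 -0.37429074] 0.7015470220113995
rod {'n': 485, 'z': 0.129, 'circ': (534.6, 96.3, 10.0), 'mean': array([533.1,  96.9], dtype=float32), 'rect': ((534.3273315429688, 96.58822631835938), (19.033084869384766, 19.27953338623047), 68.73379516601562)}
stop {'n': 1697, 'z': 0.1682, 'circ': (582.6, 194.0, 16.6), 'mean': array([579.9, 192.8], dtype=float32), 'rect': ((582.0050659179688, 194.2513427734375), (31.929973602294922, 31.296833038330078), 64.63720703125)}
brass 0.074
rod [-1.5 -0.  85.4]
stop [-10.1 108.7  46.8]
```

View pics/w6.png

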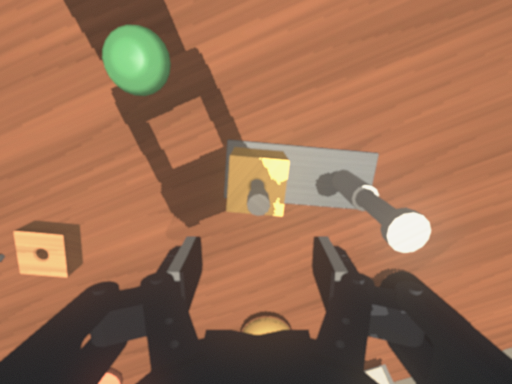

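The rod is standing at (258,200) px with its top at about 0.129–0.130 m, so the hole is about 55 mm deep. The stop head is at (408,232), top at about 0.169 m. I will touch the rod's top with shut fingers to get a height reference that I can reuse on the stop.

>>> step_arm --pt "-1.5 0 10 0" --pt "0 0 20 0" --pt "0 0 20 0" --pt "0 0 12 0" --pt "0 0 5 0" --pt "0 0 0 0" --pt "0 0 0 0" --claw 0

```text
time: 15.4
tool_pos: [0.5306, 0.0959, 0.1358]
tool_rot: [-0.006, 0.187, 0.982, 0.001]
contact_force: [-0.6, 0.8, 0.6]
gripper_width: -0.002
```

```bash
python3 - <<'E'
from m import *
s=state(); print(s["tool_pos"],s["contact_force"],s["gripper_width"],to_tool([.5346,.0963,.130],s))
E
```

```text
[0.53057473 0.0958752  0.13581005] [-0.64523935  0.79560678  0.56737365] -0.0019757071299963194 [-3.7  1.9  5.8]
```

>>> step_arm --pt "-3 1.5 1 0" --pt "0 0 0.7 0" --pt "0 0 0.7 0" --pt "0 0 0.5 0"

```text
time: 15.8
tool_pos: [0.5362, 0.0963, 0.1357]
tool_rot: [-0.003, 0.187, 0.982, 0.002]
contact_force: [0.1, -0.2, 0.6]
gripper_width: -0.002
```

>>> step_arm --pt "0 0 0.5 0" --pt "0 0 0.5 0"

```text
time: 16.0
tool_pos: [0.5366, 0.0963, 0.1353]
tool_rot: [-0.003, 0.187, 0.982, 0.002]
contact_force: [-0.1, 0.4, -0.2]
gripper_width: -0.001
```

>>> step_arm --pt "0 0 0.5 0" --pt "0 0 0.5 0"

```text
time: 16.2
tool_pos: [0.5365, 0.0963, 0.1343]
tool_rot: [-0.003, 0.187, 0.982, 0.002]
contact_force: [0.1, 0.4, -0.6]
gripper_width: -0.003
```

>>> step_arm --pt "0 0 0.5 0" --pt "0 0 0.5 0"

```text
time: 16.4
tool_pos: [0.5365, 0.0963, 0.1331]
tool_rot: [-0.003, 0.187, 0.982, 0.002]
contact_force: [-0.3, 0.5, 0.2]
gripper_width: 0.003
```

>>> step_arm --pt "0 0 0.5 0" --pt "0 0 0.5 0" --pt "0 0 0.5 0"

```text
time: 16.7
tool_pos: [0.5364, 0.0963, 0.1314]
tool_rot: [-0.003, 0.187, 0.982, 0.002]
contact_force: [0.4, 0.1, -0.5]
gripper_width: 0.001
```

>>> step_arm --pt "0 0 0.4 0" --pt "0 0 0.4 0"

```text
time: 16.9
tool_pos: [0.5363, 0.0964, 0.1304]
tool_rot: [-0.003, 0.187, 0.982, 0.002]
contact_force: [-1.0, -0.2, 0.2]
gripper_width: 0.0
```

>>> step_arm --pt "0 0 0.4 0" --pt "0 0 0.4 0"

```text
time: 17.1
tool_pos: [0.5367, 0.0964, 0.1303]
tool_rot: [-0.003, 0.187, 0.982, 0.002]
contact_force: [-0.8, -0.3, 2.7]
gripper_width: -0.003
```

>>> step_arm --pt "0 0 0.4 0" --pt "0 0 0.4 0"

```text
time: 17.3
tool_pos: [0.5372, 0.0964, 0.1303]
tool_rot: [-0.002, 0.187, 0.982, 0.002]
contact_force: [-0.3, 0.2, 2.7]
gripper_width: -0.003
```

>>> step_arm --pt "0.3 0 1 0" --pt "0.3 0 1.5 0" --pt "0.3 0 1.5 0"

```text
time: 17.6
tool_pos: [0.5377, 0.0964, 0.1301]
tool_rot: [-0.001, 0.187, 0.982, 0.002]
contact_force: [-2.9, 0.3, 9.3]
gripper_width: -0.003
```

>>> step_arm --pt "0 0 0.3 0" --pt "0 0 0.3 0"

```text
time: 17.8
tool_pos: [0.5379, 0.0964, 0.1302]
tool_rot: [-0.0, 0.187, 0.982, 0.002]
contact_force: [-0.7, -1.1, 2.3]
gripper_width: -0.003
```

>>> step_arm --pt "0 0 -20 0" --pt "0 0 -25 0" --pt "0 0 -15 0" --pt "-1.5 25 -3 0" --pt "-1.5 30 0 0" --pt "-1.5 30 0 0" --pt "-1 18 0 0" --pt "0 0 0 0"

```text
time: 18.6
tool_pos: [0.5808, 0.1924, 0.1908]
tool_rot: [-0.003, 0.189, 0.982, 0.001]
contact_force: [-0.5, 0.4, 0.3]
gripper_width: -0.001
```

>>> step_arm --pt "0 0 0 0"

```text
time: 18.7
tool_pos: [0.5805, 0.1923, 0.1901]
tool_rot: [-0.003, 0.188, 0.982, 0.001]
contact_force: [-0.3, 0.5, -0.3]
gripper_width: -0.002
```

```bash
python3 - <<'E'
from m import *
s=state(); print(s["time"],s["tool_pos"],s["tool_rot"],to_tool([.5823,.1941,.130],s))
E
```

```text
18.7 [0.58046809 0.19229456 0.19013886] [-0.00312927  0.18822588  0.98212014  0.00111779] [-1.4  2.3 60.1]
```

>>> step_arm --pt "-1.4 2.3 4 0" --pt "0 0 5 0" --pt "0 0 4 0" --pt "0 0 3 0" --pt "0 0 3 0" --pt "0 0 3 0" --pt "0 0 3 0" --pt "0 0 3 0"

```text
time: 19.5
tool_pos: [0.5816, 0.1912, 0.1613]
tool_rot: [-0.003, 0.19, 0.982, 0.001]
contact_force: [-2.5, -0.3, 4.2]
gripper_width: 0.006
```

>>> step_arm --pt "0 0 3 0" --pt "0 0 3 0" --pt "0 0 3 0"

```text
time: 19.8
tool_pos: [0.5816, 0.1912, 0.1523]
tool_rot: [-0.003, 0.19, 0.982, 0.001]
contact_force: [-1.4, 0.0, 3.6]
gripper_width: 0.001
```

```bash
python3 - <<'E'
from m import *
s=state(); print(s["time"],s["tool_pos"],s["tool_rot"],to_tool([.5823,.1941,.1302],s))
E
```

```text
19.8 [0.5815808  0.19117635 0.1523476 ] [-3.27044494e-03  1.89807806e-01  9.81815486e-01  8.07285219e-04] [ 0.3  3.  22.2]
```

>>> step_arm --pt "0 0 3 0" --pt "0 0 3 0" --pt "0 0 3 0" --pt "0 0 3 0" --pt "0 0 2 0" --pt "0 0 1 0"

```text
time: 20.4
tool_pos: [0.5816, 0.1912, 0.1355]
tool_rot: [-0.003, 0.19, 0.982, 0.001]
contact_force: [-1.6, 0.4, 3.5]
gripper_width: -0.0
```

>>> step_arm --pt "0 0 0.8 0" --pt "0 0 0.8 0"

```text
time: 20.6
tool_pos: [0.5816, 0.1912, 0.1338]
tool_rot: [-0.003, 0.19, 0.982, 0.001]
contact_force: [-1.6, 0.0, 4.9]
gripper_width: 0.002
```

>>> step_arm --pt "0 0 0.8 0" --pt "0 0 0.8 0"

```text
time: 20.8
tool_pos: [0.5816, 0.1911, 0.1322]
tool_rot: [-0.003, 0.19, 0.982, 0.001]
contact_force: [-2.0, -1.0, 3.4]
gripper_width: 0.001
```

>>> step_arm --pt "0 0 0.6 0"

```text
time: 20.9
tool_pos: [0.5816, 0.1912, 0.1315]
tool_rot: [-0.003, 0.19, 0.982, 0.001]
contact_force: [-2.2, 0.0, 3.6]
gripper_width: -0.003
```

```bash
python3 -c "
from h import *
for i in range(3): s=state();print(s['time'],s['tool_pos'],s['contact_force'])"
```

```text
20.9 [0.58158186 0.19115949 0.1315424 ] [-2.21036241  0.03743636  3.5591982 ]
20.9 [0.58158186 0.19115949 0.1315424 ] [-2.21036241  0.03743636  3.5591982 ]
20.9 [0.58158186 0.19115949 0.1315424 ] [-2.21036241  0.03743636  3.5591982 ]
```

>>> step_arm --pt "0 0 0.6 0"

```text
time: 21.0
tool_pos: [0.5815, 0.1912, 0.1309]
tool_rot: [-0.003, 0.19, 0.982, 0.001]
contact_force: [-2.9, -0.8, 3.9]
gripper_width: -0.002
```

>>> step_arm --pt "0 0 0.3 0"

```text
time: 21.1
tool_pos: [0.5816, 0.1912, 0.1305]
tool_rot: [-0.003, 0.19, 0.982, 0.001]
contact_force: [-2.0, 0.4, 5.0]
gripper_width: 0.005
```

>>> step_arm --pt "0 0 0.2 0"

```text
time: 21.2
tool_pos: [0.5816, 0.1912, 0.1303]
tool_rot: [-0.003, 0.19, 0.982, 0.001]
contact_force: [-1.9, -1.4, 3.8]
gripper_width: 0.001
```

>>> step_arm --pt "0 0 -1 0" --pt "0 0 -3 0" --pt "0 0 -10 0" --pt "0 0 -20 0" --pt "0 0 -25 0" --pt "0 0 -20 0" --pt "0 0 0 0" --pt "0 0 0 0"

```text
time: 22.0
tool_pos: [0.5815, 0.1906, 0.2106]
tool_rot: [-0.004, 0.19, 0.982, 0.0]
contact_force: [0.3, -0.4, -0.1]
gripper_width: 0.001
```

```bash
cat > chk.py <<'E'
from m import *
s=state(); im,d=grab_frame("wrist"); W=cloud("wrist",d,s); print(s["time"],s["tool_pos"],s["tool_rot"],s["contact_force"])
for c in ("wrist","scene","side"):
    if c!="wrist": im,d=grab_frame(c); W=cloud(c,d); 
    else: cv2.imwrite("pics/w7.png",im[:,:,::-1])
    for n,p,r in (("rod",(.5345,.0965),.008),("stop",(.5823,.194),.012)):
        q=(np.hypot(W[...,0]-p[0],W[...,1]-p[1])<r)&(W[...,2]>.122)&(W[...,2]<.14); print(c,n,q.sum(),np.round(np.median(W[q][:,2]),4),find(W,p,.122,.14,.03)["circ"])
E
python3 chk.py
```

```text
22.0 [0.58149837 0.19063926 0.21060849] [-3.82731150e-03  1.89934875e-01  9.81789142e-01  4.18290313e-04] [ 0.2927945  -0.38457006 -0.12395048]
wrist rod 282 0.1292 (535.8, 96.7, 10.2)
wrist stop 623 0.1294 (582.3, 194.3, 15.9)
scene rod 23 0.1299 (538.4, 95.5, 10.6)
scene stop 48 0.1299 (588.0, 194.4, 18.3)
side rod 21 0.13 (536.5, 93.6, 10.8)
side stop 34 0.1306 (585.0, 191.2, 17.2)
```

View pics/w7.png

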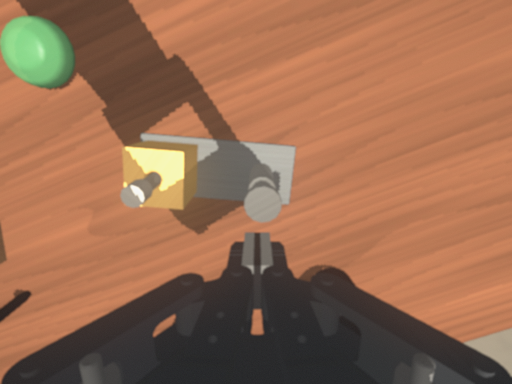

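The wrist view shows the rod standing in the socket at (135,193) px and the stop head at (263,200) px. Their tops are level to 0.2 mm by the wrist camera, 0.0 by the scene camera and 0.6 by the side camera. The arm is clear of everything, so I hand in.

```bash
python3 -c "
from plant import *
print(job_done())"
```

```text
the job is handed in; nothing more can be done
None
```

I took the larger steel rod out of its wooden rest and pushed it down the brass socket until it sat on the bottom. It stopped dead, and a firmer push to about 14 N at the wrist, drag included, moved it no further. The hole is about 55 mm deep. I then pushed the height stop down to the same level and withdrew the arm, and handed in at 22 s.

**Level:** Touching both tops with the shut fingers gave 130.2–130.3 mm for the rod and 130.3 mm for the stop. The cameras' rod-to-stop differences were 0.2 mm (wrist), 0.0 mm (scene) and 0.6 mm (side). The side camera disagrees most, but it has few pixels on each top.

**Rod lean:** The rod's top reads about 2–3 mm off the hole's centre in x. I took this as play in the hole plus calibration error and did not correct it.

**Other desk things:** Nothing touched them as far as the forces showed, but I did not re-measure their positions at the end.

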